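# Specimen jars from the sorting tray to the display rack, in reverse order

## Robot

A 6-joint arm with a two-finger parallel gripper is mounted at the origin on the work surface. World frame = base frame: x ahead of the robot, y to its left, z up, the work surface at z = 0. Lengths are in m, angles in degrees, forces in N, time in s.
With the tool pointing down it reaches from about 0.375 to 0.925 m from the base axis. Payload 5.7 kg.
Tool frame: the origin (TCP) lies midway between the tips of the shut fingers; the grasp point (between the pads) lies 19 mm behind it; z points along the fingers, y is the line along which they close (so a half turn about z gives the same grasp; the last joint's range is limited). The gripper opens to 85 mm and grips with 20 to 120 N. Pads are 22 mm wide; open, the fingers measure 114 mm over their backs; the gripper's body (76 mm by 85 mm) begins 54 mm behind the grasp point. The pads swing forward as they close: fully open they stand 13 mm farther back than shut.
Start: joints at [69.895, 20.558, 86.54, -0, 72.909, -6.595], TCP at [0.14, 0.583, 0.231] pointing down, gripper open.
Joint ranges: [-170.27, 170.27], [-57.76, 135], [12.27, 136.19], [-55.21, 235.2], [11.17, 155.16], [-170.74, 170.74]. Speed limits (degrees/s): [136.94, 136.94, 180, 180, 180, 180].

## Interface

Orientations are given as a 3x3 rotation matrix whose columns are the frame's x, y, z axes.
In Python, from bench import telemetry, eyes, ticket, spotter gives the robot as it stands. The module is installed in compiled form; this text tells all that it offers.
- The arm moves only by the tool step_arm, never from a script. Its arguments are lists of equal length, an entry for each row: "translation": the shift along the tool's x, y, z scaled (see below), a list of three; "roll": the turn about the tool's z scaled (see below); "grip": the opening, from 0 (shut) to 1 (fully open). In form: {"translation": [[x, y, z], ...], "roll": [roll, ...], "grip": [grip, ...]}. A call has 1 to 20 rows; each row is the pose to reach, as a shift and turn from the pose commanded when the call began, along the tool's axes at that moment; what a row does not reach only later rows make up. The controller multiplies each number of a shift by 0.5 m and each number of a turn by 2 rad. A row lasts 1/12 s, in which the tool goes at most 41.7 mm and 7.16 degrees, less where a joint would pass 70% of its speed; a pose out of reach is approached as far as the arm can. A call with a number of a shift or a turn outside -1 to 1 is refused whole. A call with a gripper value outside its range is refused whole. The fingers move at their own pace and stop on an object; the grip force is fixed at half the most. Time passes only in rows, so rows that repeat a pose let the fingers close. It gives the time, the measured TCP pose, the force, the opening and the grip force at its end, in the units of the state.
- telemetry.state(): the state, without advancing time (a new reading comes with each control period).
- eyes.camera(name): name is "scene" or "top"; returns a dict with "img" (480x640x3 uint8, blue, green, red), "fovy" (degrees; the focal length in pixels is half the picture's height over the tangent of half this angle, whatever the lens; pixels are square), "cx", "cy" (the principal point, pixels), "pose" (4x4, takes a point from camera to world coordinates). Camera axes: x right, y down, z forward; pixel columns grow to the right and rows downward; lengths in m; the calibration is good to about 2 mm. A picture is of the moment at which its call begins. There is no depth.
- ticket.hand_in(): hands the job in; it is judged then, once.
Trained networks look in the newest picture that a camera, given by its name, has taken for a name from the list of things; names that differ only in an ending like _2 or _b are one class to them, and where a whole thing is asked for, a point or a joint stands for the part that bears it (a point fixed in the world has none). Each returns a list of dicts, best first, with "conf" (0 to 1); they miss things now and then, are a little off and sometimes report something else, mostly with a low value. They report only what shows in the picture. A call takes as long as a camera call. They do not tell look-alikes from the thing itself.
- spotter.recognise(camera, thing): "box" ([left, top, width, height] in pixels, round what is visible of it).
- spotter.regions_of(camera, thing): "region" (480x640 bool, what is visible of it) and "box" ([left, top, width, height] in pixels, round what is visible of it).
The state is a dict: "clock": time; "qpos": joint angles; "joint_velocities": joint speeds; "effort": joint torques, N m; "tcp_pos": TCP position; "tcp_rot": TCP orientation; "contact_force": force on the tool from outside, world axes, zero at the start; "ft_torque": the same for the moment, N m; "gripper_width": opening from 0.0 (shut) to 1.0 (fully open); "gripper_force": force on a finger pad.
Only numpy, scipy, OpenCV 4.12 (cv2) and the standard library are available. Lean on these libraries where they do the work, as an engineer would, in place of code of your own. Each camera call takes 0.05 s, during which the arm holds its last target. There are 200 camera calls.

## Task

Move the four specimen jars from the foam blocks on the white tray into the four bays of the wooden display rack in reverse order, so that the jar at the left end of the tray ends in the bay at the right end of the rack, the second from the left in the second bay from the right, and so on. Each jar must end standing upright on the floor of its own bay; keep the jars upright on the way and set them down rather than dropping them.

Things in the scene. Friction and masses are not known exactly. Their poses are not given: they have to be found in the camera images.
- vial_center (a point): Tall slim round glass specimen vial with a flat grey cap of the same width: 32 mm across, 86 mm tall, 0.07 kg. A dark beetle lies inside. This point is on its axis, half-way up (43 mm above its underside); z is up along the axis. Loose.
- squat_center (a point): Squat round glass specimen jar with a wide flat aluminium lid: body 42 mm across, lid 44 mm across (the top 18 mm), 60 mm tall, 0.11 kg. A dark beetle lies inside. This point is on its axis, half-way up (30 mm above its underside); z is up along the axis. Loose.
- square_center (a point): Square glass specimen bottle: body 36 by 36 mm and 54 mm high, on it a narrower round white cap 26 mm across and 16 mm high, 70 mm tall in all, 0.10 kg; flat sides along its own x and y axes, within 6 degrees of the tray's at the start. A dark beetle lies inside. This point is on its axis, half-way up (35 mm above its underside); z is up along the axis. Loose.
- stopper_center (a point): Round glass specimen jar with a white knobbed stopper: body 38 mm across and 54 mm high, above it a cone and a knob 22 mm across, 80 mm tall in all, 0.11 kg. A dark beetle lies inside. This point is on its axis, half-way up (40 mm above its underside); z is up along the axis. Loose.
- block_vial: Pale blue foam block, 62 by 62 by 14 mm, fixed on the tray, in which the vial jar stands at the start, in a round recess 38 mm across and 6 mm deep. Origin: centre of its underside, which is 4 mm above the bench; axes as the tray's. It does not move, so it still shows where that jar stood in the row.
- block_squat: Pale blue foam block, 62 by 62 by 14 mm, fixed on the tray, in which the squat jar stands at the start, in a round recess 50 mm across and 6 mm deep. Origin: centre of its underside, which is 4 mm above the bench; axes as the tray's. It does not move, so it still shows where that jar stood in the row.
- block_square: Pale blue foam block, 62 by 62 by 14 mm, fixed on the tray, in which the square jar stands at the start, in a square recess 42 mm wide and 6 mm deep. Origin: centre of its underside, which is 4 mm above the bench; axes as the tray's. It does not move, so it still shows where that jar stood in the row.
- block_stopper: Pale blue foam block, 62 by 62 by 14 mm, fixed on the tray, in which the stopper jar stands at the start, in a round recess 44 mm across and 6 mm deep. Origin: centre of its underside, which is 4 mm above the bench; axes as the tray's. It does not move, so it still shows where that jar stood in the row.
- tray: Shallow white tray, 72 by 304 mm, rim 9 mm high, fixed to the bench, with the four foam blocks in a row along its y axis at y = +108, +36, -36 and -108 mm (72 mm apart), in any order. Origin: centre of its underside, on the bench; z up. The jars in it stand with their undersides 12 mm above the bench.
- rack: Light wooden display rack, 72 by 324 mm, fixed, with four bays in a row along its y axis, centred at x = 0, y = +108, +36, -36, -108 mm. Bays 60 by 60 mm, floor 8 mm above the bench, rims 6 mm above the floor (end cheeks 30 mm above the bench). Origin: centre of its underside, on the bench; z up. +y of rack and tray both point to the robot's left, within 12 degrees. Rack or tray may be nearer.
Mind the look-alikes: they are no part of the job. Leave any orange or purple look-alike of the part that bears vial_center alone.

How it is judged (in metres and radians):
At the end, for the whole second after the job is handed in: All jars stand upright (6 degrees) and at rest on the floors of the rack's bays (height within 4 mm, within 20 mm of the bay's centre along each rack axis), in reverse order: the jar whose foam block is at y on the tray is in the rack's bay at -y (((y of block_vial in the frame of tray between 0.078 and 0.138 m and y of vial_center in the frame of rack between -0.128 and -0.088 m) or (y of block_vial in the frame of tray between 0.006 and 0.066 m and y of vial_center in the frame of rack between -0.056 and -0.016 m) or (y of block_vial in the frame of tray between -0.066 and -0.006 m and y of vial_center in the frame of rack between 0.016 and 0.056 m) or (y of block_vial in the frame of tray between -0.138 and -0.078 m and y of vial_center in the frame of rack between 0.088 and 0.128 m)) and x of vial_center in the frame of rack between -0.02 and 0.02 m and z of vial_center in the frame of rack between 0.047 and 0.055 m and angle between each of vial_center, squat_center, square_center, stopper_center's own z axis and vertical below 0.1 rad and linear speed of each of jar_vial, jar_squat, jar_square, jar_stopper below 0.02 m/s and ((y of block_squat in the frame of tray between 0.078 and 0.138 m and y of squat_center in the frame of rack between -0.128 and -0.088 m) or (y of block_squat in the frame of tray between 0.006 and 0.066 m and y of squat_center in the frame of rack between -0.056 and -0.016 m) or (y of block_squat in the frame of tray between -0.066 and -0.006 m and y of squat_center in the frame of rack between 0.016 and 0.056 m) or (y of block_squat in the frame of tray between -0.138 and -0.078 m and y of squat_center in the frame of rack between 0.088 and 0.128 m)) and x of squat_center in the frame of rack between -0.02 and 0.02 m and z of squat_center in the frame of rack between 0.034 and 0.042 m and ((y of block_square in the frame of tray between 0.078 and 0.138 m and y of square_center in the frame of rack between -0.128 and -0.088 m) or (y of block_square in the frame of tray between 0.006 and 0.066 m and y of square_center in the frame of rack between -0.056 and -0.016 m) or (y of block_square in the frame of tray between -0.066 and -0.006 m and y of square_center in the frame of rack between 0.016 and 0.056 m) or (y of block_square in the frame of tray between -0.138 and -0.078 m and y of square_center in the frame of rack between 0.088 and 0.128 m)) and x of square_center in the frame of rack between -0.02 and 0.02 m and z of square_center in the frame of rack between 0.039 and 0.047 m and ((y of block_stopper in the frame of tray between 0.078 and 0.138 m and y of stopper_center in the frame of rack between -0.128 and -0.088 m) or (y of block_stopper in the frame of tray between 0.006 and 0.066 m and y of stopper_center in the frame of rack between -0.056 and -0.016 m) or (y of block_stopper in the frame of tray between -0.066 and -0.006 m and y of stopper_center in the frame of rack between 0.016 and 0.056 m) or (y of block_stopper in the frame of tray between -0.138 and -0.078 m and y of stopper_center in the frame of rack between 0.088 and 0.128 m)) and x of stopper_center in the frame of rack between -0.02 and 0.02 m and z of stopper_center in the frame of rack between 0.044 and 0.052 m); the robot touches nothing.
It fails at once if a jar is tipped by more than about 45 degrees (angle between any of vial_center, squat_center, square_center, stopper_center's own z axis and vertical above 0.8 rad).
It fails at once if a jar is dropped: out of the fingers 40 mm or more above where it stood ((height (world z) of vial_center above 0.095 m and contact force between the fingers and jar_vial below 0.01 N) or (height (world z) of squat_center above 0.082 m and contact force between the fingers and jar_squat below 0.01 N) or (height (world z) of square_center above 0.087 m and contact force between the fingers and jar_square below 0.01 N) or (height (world z) of stopper_center above 0.092 m and contact force between the fingers and jar_stopper below 0.01 N)).
It also fails if it takes over 104 s, if anything falls off the work surface, if the arm or the gripper's body presses on something with over 40 N, if the wrist force passes 120 N, or if a joint passes its speed limit or range.

## Working session

There is one attempt and no reset: what is moved stays moved. The work goes in short steps, Python scripts to look and compute and a tool call to move; the robot and the scene stay as the last step left them, time stands still between calls to the robot, and variables do not carry over. Pictures are saved under pics/ and viewed, at most 14 in all, crops included, and the job is handed in when it is done.

Besides the shell and the picture viewer there is one more tool, called after "Emit:" by a JSON object that holds its "method" and its "body". step_arm: Moves the arm, as the interface text tells. Shifts and turns lie within -1 to 1; 1 stands for 0.5 m of shift or 2 rad of turn. Its arguments: {"type":"object","properties":{"translation":{"type":"array","items":{"type":"array","items":{"type":"number","minimum":-1,"maximum":1}}},"roll":{"type":"array","items":{"type":"number","minimum":-1,"maximum":1}},"grip":{"type":"array","items":{"type":"number"}}},"required":["translation","roll","grip"]}

```bash
mkdir -p pics
cat > h.py <<'E'
import numpy as np, cv2
from bench import telemetry, eyes, ticket, spotter
def proj(c,P):
    P=np.atleast_2d(P); T=np.linalg.inv(c['pose']); q=P@T[:3,:3].T+T[:3,3]
    f=240/np.tan(np.radians(c['fovy'])/2); return np.c_[c['cx']+f*q[:,0]/q[:,2],c['cy']+f*q[:,1]/q[:,2]]
def ray(c,u,v,z):
    f=240/np.tan(np.radians(c['fovy'])/2); d=c['pose'][:3,:3]@np.array([(u-c['cx'])/f,(v-c['cy'])/f,1]); o=c['pose'][:3,3]
    return o+d*(z-o[2])/d[2]
E
python3 - <<'E'
from h import *
s=telemetry.state(); print({k:np.round(v,3).tolist() for k,v in s.items()})
for n in ('scene','top'):
    c=eyes.camera(n); cv2.imwrite(f'pics/{n}0.png',c['img']); print(n,c['fovy'],c['cx'],c['cy'],np.round(c['pose'],3).tolist())
    for t in 'vial_center squat_center square_center stopper_center block_vial block_squat block_square block_stopper tray rack'.split():
        print(t,[(round(d['conf'],2),np.round(d['box']).tolist()) for d in spotter.recognise(n,t)])
E
```

```text
{'clock': 0.0, 'qpos': [69.896, 20.597, 86.6, -0.001, 72.909, -6.594], 'joint_velocities': [-0.021, -0.078, 0.063, 0.01, 0.02, -0.002], 'effort': [-0.003, -52.762, -27.862, -0.0, 0.013, 0.0], 'tcp_pos': [0.14, 0.583, 0.23], 'tcp_rot': [[-0.972, 0.234, -0.001], [0.234, 0.972, -0.002], [0.0, -0.002, -1.0]], 'contact_force': [-0.331, 0.292, -0.043], 'ft_torque': [-0.011, -0.025, 0.025], 'gripper_force': 0.0, 'gripper_width': 0.998}
scene 53.69473002049714 325.9790181524464 242.76017658007802 [[-0.298, 0.611, -0.734, 1.035], [0.954, 0.184, -0.235, 0.123], [-0.008, -0.77, -0.638, 0.492], [0.0, 0.0, 0.0, 1.0]]
vial_center [(0.94, [310.0, 267.0, 28.0, 66.0]), (0.7, [192.0, 222.0, 30.0, 63.0]), (0.66, [142.0, 274.0, 40.0, 60.0])]
squat_center [(0.62, [252.0, 272.0, 35.0, 58.0])]
square_center [(0.9, [365.0, 284.0, 33.0, 59.0])]
stopper_center [(0.94, [416.0, 290.0, 42.0, 59.0])]
block_vial [(0.72, [297.0, 304.0, 52.0, 45.0])]
block_squat [(0.61, [242.0, 300.0, 55.0, 42.0])]
block_square [(0.74, [351.0, 308.0, 54.0, 45.0])]
block_stopper [(0.91, [413.0, 314.0, 50.0, 51.0])]
tray [(0.56, [235.
[... 279 characters left out ...]
.99, 0.835], [0.0, 0.0, 0.0, 1.0]]
vial_center [(0.92, [423.0, 147.0, 25.0, 31.0]), (0.85, [303.0, 174.0, 23.0, 31.0]), (0.71, [417.0, 209.0, 29.0, 30.0])]
squat_center [(0.76, [344.0, 168.0, 23.0, 32.0])]
square_center [(0.73, [255.0, 179.0, 27.0, 31.0])]
stopper_center [(0.75, [214.0, 186.0, 30.0, 29.0]), (0.31, [342.0, 165.0, 26.0, 35.0])]
block_vial [(0.67, [296.0, 173.0, 36.0, 41.0])]
block_squat [(0.61, [335.0, 168.0, 38.0, 44.0]), (0.58, [342.0, 167.0, 25.0, 36.0])]
block_square [(0.73, [254.0, 177.0, 36.0, 47.0]), (0.49, [343.0, 164.0, 24.0, 36.0])]
block_stopper [(0.75, [209.0, 187.0, 40.0, 36.0])]
tray [(0.84, [203.0, 168.0, 180.0, 58.0])]
rack [(0.83, [161.0, 253.0, 197.0, 80.0])]
```

View pics/scene0.png

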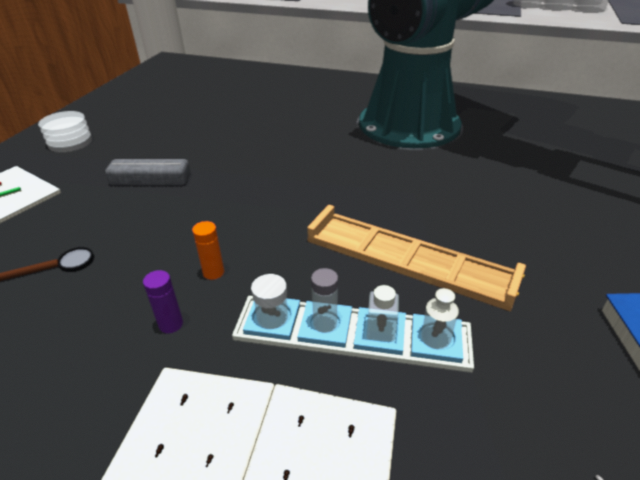

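View pics/top0.png

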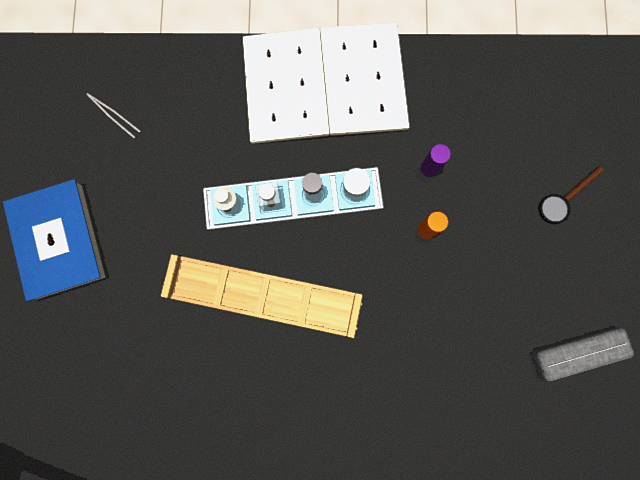

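The jars in the top view, left to right, are stopper (229,200), square (268,193), grey-capped vial (313,186) and squat (356,183). Vial candidates are grey (313,186), purple (440,154) and orange (437,222). Only the grey-capped glass one, standing in the block, fits the description. Next I'll fit the tray and rack poses and crop to confirm.

```bash
cat > fit.py <<'E'
from h import *
from scipy.optimize import minimize
from itertools import product
def box(x,y,z): return np.array(list(product(x,y,z)))
RACK=[box((-.036,.036),(-.162,.162),(0,.014)),box((-.036,.036),(.150,.162),(0,.03)),box((-.036,.036),(-.162,-.150),(0,.03))]
TRAY=[box((-.036,.036),(-.152,.152),(0,.009))]
cs={n:eyes.camera(n) for n in('scene','top')}
hsv={n:cv2.cvtColor(c['img'],cv2.COLOR_BGR2HSV).astype(int) for n,c in cs.items()}
def col(n,t):
    h,s,v=np.moveaxis(hsv[n],2,0); b=spotter.recognise(n,t)[0]['box']; w=np.zeros(h.shape,bool)
    x,y,ww,hh=[int(k) for k in b]; w[max(y-8,0):y+hh+8,max(x-8,0):x+ww+8]=1
    m=(h>8)&(h<28)&(s>60)&(v>70) if t=='rack' else ((h>85)&(h<110)&(s>50)&(v>90))|((s<40)&(v>120))
    ign=np.zeros(h.shape,bool)
    if t=='tray':
        for j in ('vial','squat','square','stopper'):
            d=spotter.recognise(n,j+'_center')
            if j=='vial': d=[e for e in d if abs(e['box'][0]-(312 if n=='scene' else 303))<15]
            if d:
                x,y,ww,hh=[int(k) for k in d[0]['box']]; ign[y-4:y+hh+4,x-4:x+ww+4]=1
    return (m&w),w&~ign
S=4
def rend(c,parts,p):
    R=cv2.Rodrigues(np.array([0,0,p[2]]))[0]; im=np.zeros((480*1,640),np.float32); big=np.zeros((480*S,640*S),np.uint8)
    for b in parts:
        q=proj(c,b@R.T+[p[0],p[1],0]); cv2.fillConvexPoly(big,cv2.convexHull(((q+.5)*S).astype(np.float32)).round().astype(np.int32),255)
    return cv2.resize(big,(640,480),interpolation=cv2.INTER_AREA)/255.
for t,parts,x0 in (('tray',TRAY,None),('rack',RACK,None)):
    M={n:col(n,t) for n in cs}
    ys,xs=np.nonzero(M['top'][0]); g=ray(cs['top'],xs.mean(),ys.mean(),.01)
    pts=np.array([ray(cs['top'],u,v,.01)[:2] for u,v in zip(xs,ys)]); w,V=np.linalg.eigh(np.cov(pts.T)); a=V[:,1]*np.sign(V[1,1])
    p0=[g[0],g[1],np.arctan2(-a[0],a[1])]
    for use in (['top'],['scene'],['top','scene']):
        cost=lambda p:sum((np.abs(rend(cs[n],parts,p)-M[n][0])*M[n][1]).sum() for n in use)
        r=minimize(cost,p0,method='Nelder-Mead',options=dict(initial_simplex=np.array(p0)+np.array([[0,0,0],[.01,0,0],[0,.01,0],[0,0,.05]]),xatol=1e-4,fatol=1))
        print(t,use,np.round(r.x,4),np.degrees(r.x[2]).round(2),round(r.fun),cost(p0))
E
python3 fit.py
python3 - <<'E'
import cv2
a=cv2.imread('pics/top0.png')[120:350,150:480]; cv2.imwrite('pics/crop.png',cv2.resize(a,None,fx=2.4,fy=2.4,interpolation=cv2.INTER_CUBIC))
E
```

```text
tray ['top'] [0.6387 0.0332 0.1308] 7.49 622 684.2
tray ['scene'] [0.6335 0.0309 0.131 ] 7.5 291 1177.635294117647
tray ['top', 'scene'] [0.6341 0.0318 0.1341] 7.68 1473 1861.835294117647
rack ['top'] [ 0.4702  0.0796 -0.1958] -11.22 308 364.4666666666667
rack ['scene'] [ 0.4692  0.0786 -0.1898] -10.87 336 460.8235294117647
rack ['top', 'scene'] [ 0.4698  0.079  -0.193 ] -11.06 662 825.2901960784313
```

View pics/crop.png

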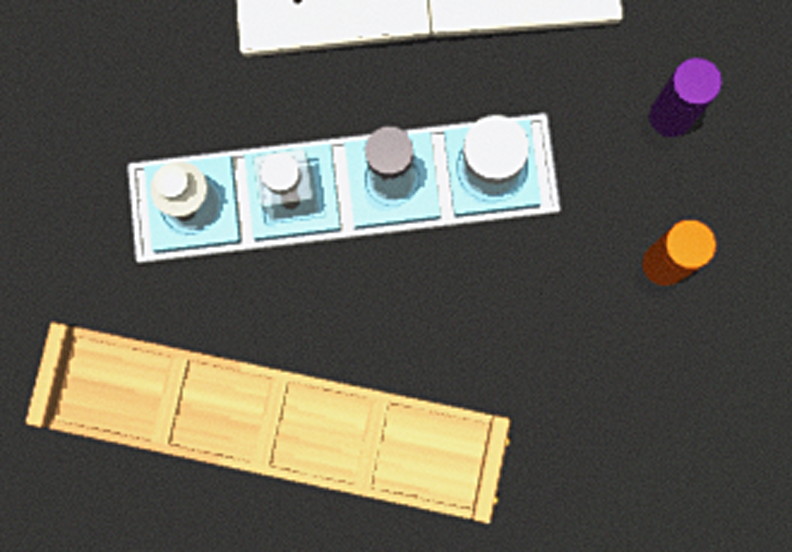

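The crop shows the grey-capped glass vial standing third from the left, in its foam block at crop (390,150). The purple (698,80) and orange (690,245) look-alikes stand on the bench and will be left alone. I'll check the tray by its corners, and the jars by their caps.

Run:
```python
from h import *
c=eyes.camera('top')
C=np.array([ray(c,150+x/2.4,120+y/2.4,.009)[:2] for x,y in((130,163),(545,115),(558,211),(137,262))]); print('tray',C.round(4).tolist(),C.mean(0),np.linalg.norm(C-np.roll(C,1,0),axis=1))
C=np.array([ray(c,150+x/2.4,120+y/2.4,z)[:2] for x,y,z in((52,322,.03),(509,418,.03),(490,522,.03),(26,426,.03))]); print('rack',C.mean(0),np.linalg.norm(C-np.roll(C,1,0),axis=1))
th=np.radians(7.5);R=np.array([[np.cos(th),-np.sin(th)],[np.sin(th),np.cos(th)]])
for n,x,y,z in(('stopper',175,182,.092),('square',284,173,.082),('vial',389,150,.098),('squat',496,147,.072)):
    p=ray(c,150+x/2.4,120+y/2.4,z)[:2]; print(n,p.round(4))
for y in(.108,.036,-.036,-.108): print((np.array([.6355,.032])+R@[0,y]).round(4))
th=np.radians(-11.06);R=np.array([[np.cos(th),-np.sin(th)],[np.sin(th),np.cos(th)]])
for y in(.108,.036,-.036,-.108): print('bay',y,(np.array([.4698,.079])+R@[0,y]).round(4))
```

```text
tray [[0.6532, 0.186], [0.6913, -0.1132], [0.6208, -0.1221], [0.581, 0.1778]] [0.63656357 0.03213867] [0.07269206 0.30162972 0.07108287 0.30248587]
rack [0.46905401 0.07869077] [0.0727461  0.32120842 0.07056652 0.32195879]
stopper [0.621  0.1349]
square [0.6299 0.0656]
vial [ 0.6419 -0.0036]
squat [ 0.6511 -0.0739]
[0.6214 0.1391]
[0.6308 0.0677]
[ 0.6402 -0.0037]
[ 0.6496 -0.0751]
bay 0.108 [0.4905 0.185 ]
bay 0.036 [0.4767 0.1143]
bay -0.036 [0.4629 0.0437]
bay -0.108 [ 0.4491 -0.027 ]
```

Emit:
{"method": "step_arm", "body": {"translation": [[-0.8,-0.45,0],[-0.8,-0.45,0],[-0.8,-0.45,0],[-0.8,-0.45,0],[-0.8,-0.45,0],[-0.8,-0.45,0],[-0.8,-0.45,0],[-0.8,-0.45,0],[-0.8,-0.45,0],[-0.8,-0.45,0],[-0.8,-0.45,0],[-0.8,-0.45,0],[-0.8,-0.45,0],[-0.8,-0.45,0],[-0.8,-0.45,0],[-0.8,-0.45,0]], "roll": [0.602,0.602,0.602,0.602,0.602,0.602,0.602,0.602,0.602,0.602,0.602,0.602,0.602,0.602,0.602,0.602], "grip": [1,1,1,1,1,1,1,1,1,1,1,1,1,1,1,1]}}

```text
clock: 3.18
tcp_pos: [0.4753, 0.2721, 0.2313]
tcp_rot: [[-0.133, 0.991, -0.001], [0.991, 0.133, -0.0], [0.0, -0.001, -1.0]]
contact_force: [-1.0, 0.2, 0.3]
gripper_width: 1.001
gripper_force: 0.0
```

Emit:
{"method": "step_arm", "body": {"translation": [[-0.306,0.253,0],[-0.306,0.253,0],[-0.306,0.253,0],[-0.306,0.253,0],[-0.306,0.253,0],[-0.306,0.253,0],[-0.306,0.253,0.06],[-0.306,0.253,0.12],[-0.306,0.253,0.18],[-0.306,0.253,0.24],[-0.306,0.253,0.3],[-0.306,0.253,0.34],[-0.306,0.253,0.36],[-0.306,0.253,0.38],[-0.306,0.253,0.395],[-0.306,0.253,0.41],[-0.306,0.253,0.41],[-0.306,0.253,0.41]], "roll": [0,0,0,0,0,0,0,0,0,0,0,0,0,0,0,0,0,0], "grip": [1,1,1,1,1,1,1,1,1,1,1,1,1,1,1,1,1,1]}}

```text
clock: 4.68
tcp_pos: [0.6223, 0.1361, 0.0268]
tcp_rot: [[-0.131, 0.991, 0.001], [0.991, 0.131, -0.0], [-0.0, 0.001, -1.0]]
contact_force: [0.9, -0.7, 0.4]
gripper_width: 0.997
gripper_force: 0.0
```

Run:
```python
from h import *
c=eyes.camera('scene'); cv2.imwrite('pics/g1.png',cv2.resize(c['img'][150:400,200:540],None,fx=2,fy=2))
```

```text
(no output)
```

View pics/g1.png

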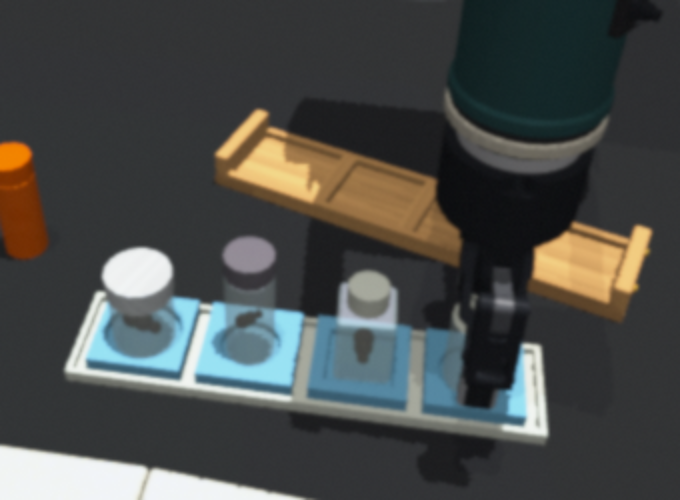

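The gripper straddles the stopper jar (crop about 480,330), clear of its neighbours. Next I close and lift.

Emit:
{"method": "step_arm", "body": {"translation": [[0,0,0],[0,0,0],[0,0,0],[0,0,0],[0,0,0],[0,0,0],[0,0,0],[0,0,0],[0,0,0],[0,0,0],[0,0,-0.02],[0,0,-0.05],[0,0,-0.09],[0,0,-0.14],[0,0,-0.19],[0,0,-0.23],[0,0,-0.23]], "roll": [0,0,0,0,0,0,0,0,0,0,0,0,0,0,0,0,0], "grip": [0,0,0,0,0,0,0,0,0,0,0,0,0,0,0,0,0]}}

```text
clock: 6.15
tcp_pos: [0.6246, 0.1363, 0.1461]
tcp_rot: [[-0.131, 0.991, 0.007], [0.991, 0.131, 0.001], [-0.0, 0.007, -1.0]]
contact_force: [1.2, 1.0, -0.7]
gripper_width: 0.429
gripper_force: 61.0
```

```bash
cat >> h.py <<'E'
BAY={'a':(.4905,.185),'b':(.4767,.1143),'c':(.4629,.0437),'d':(.4491,-.027)}
def to(x,y,yawdeg,z=None):
    "scaled shift/roll from the present pose; yaw = direction of tool y"
    s=telemetry.state(); R=np.array(s['tcp_rot']); p=np.array(s['tcp_pos'])
    d=R.T@(np.array([x,y,p[2] if z is None else z])-p)/.5
    a=np.degrees(np.arctan2(R[1,1],R[0,1])); print('shift',d.round(4),'roll',round(-np.radians(yawdeg-a)/2,4),'tcp',p.round(4),'w',s['gripper_width'],'F',s['gripper_force'])
E
python3 -c "
from h import *
to(*BAY['d'],-11.06)"
```

```text
shift [-0.2779 -0.3906 -0.0027] roll 0.1621 tcp [0.6246 0.1363 0.1461] w 0.4294761897439211 F 60.99083662033081
```

Emit:
{"method": "step_arm", "body": {"translation": [[-0.02,-0.06,0],[-0.05,-0.12,0],[-0.09,-0.18,0],[-0.14,-0.24,0],[-0.19,-0.3,0],[-0.24,-0.35,0],[-0.27,-0.375,0],[-0.278,-0.386,0],[-0.278,-0.386,0],[-0.278,-0.386,0],[-0.278,-0.386,0]], "roll": [0.02,0.04,0.07,0.1,0.13,0.15,0.162,0.162,0.162,0.162,0.162], "grip": [0,0,0,0,0,0,0,0,0,0,0]}}

```text
clock: 7.07
tcp_pos: [0.4497, -0.0264, 0.1413]
tcp_rot: [[0.191, 0.982, 0.001], [0.982, -0.191, 0.0], [0.0, 0.001, -1.0]]
contact_force: [0.4, 0.7, -0.2]
gripper_width: 0.43
gripper_force: 61.0
```

```bash
python3 -c "
from h import *
to(*BAY['d'],-11.06,.023)
c=eyes.camera('scene'); cv2.imwrite('pics/p1.png',cv2.resize(c['img'][100:400,200:540],None,fx=2,fy=2))"
```

```text
shift [-0.0015 -0.0011  0.2365] roll 0.0004 tcp [ 0.4497 -0.0264  0.1413] w 0.43004296660011976 F 61.02563738822937
```

View pics/p1.png

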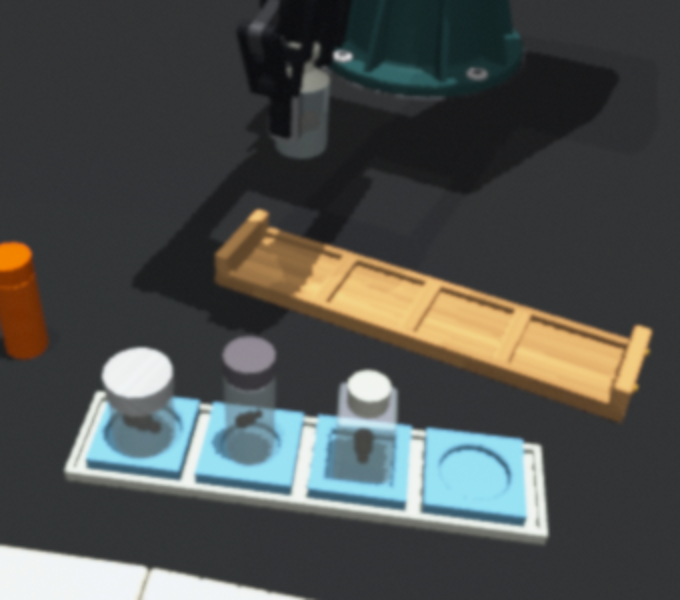

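Jar held upright over the rack's right-end bay; lowering.

Emit:
{"method": "step_arm", "body": {"translation": [[-0.001,-0.001,0.04],[-0.001,-0.001,0.09],[-0.001,-0.001,0.14],[-0.001,-0.001,0.18],[-0.001,-0.001,0.205],[-0.001,-0.001,0.218],[-0.001,-0.001,0.226],[-0.001,-0.001,0.232],[-0.001,-0.001,0.236],[-0.001,-0.001,0.236],[-0.001,-0.001,0.236]], "roll": [0,0,0,0,0,0,0,0,0,0,0], "grip": [0,0,0,0,0,0,0,0,0,0,0]}}

```text
clock: 8.03
tcp_pos: [0.4487, -0.0275, 0.0238]
tcp_rot: [[0.192, 0.981, 0.001], [0.981, -0.192, -0.0], [-0.0, 0.001, -1.0]]
contact_force: [-0.2, 0.6, -0.6]
gripper_width: 0.431
gripper_force: 61.1
```

```bash
python3 -c "
from h import *
print(telemetry.state()['contact_force'])
c=eyes.camera('scene'); cv2.imwrite('pics/p2.png',cv2.resize(c['img'][150:320,260:540],None,fx=2.5,fy=2.5))"
```

```text
[-0.21140348  0.62653963 -0.56994094]
```

View pics/p2.png

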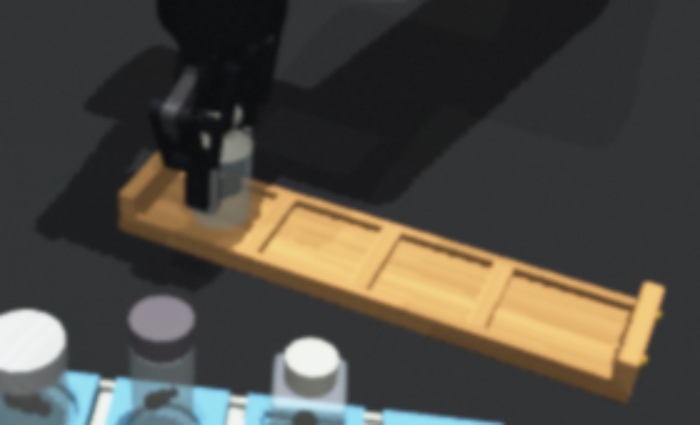

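Emit:
{"method": "step_arm", "body": {"translation": [[0,0,0.002],[0,0,0.003],[0,0,0.003],[0,0,0.003]], "roll": [0,0,0,0], "grip": [0,0,0,0]}}

```text
clock: 8.42
tcp_pos: [0.4487, -0.0276, 0.0229]
tcp_rot: [[0.192, 0.981, 0.002], [0.981, -0.192, -0.0], [-0.0, 0.002, -1.0]]
contact_force: [-1.8, 1.2, 11.3]
gripper_width: 0.431
gripper_force: 62.6
```

Emit:
{"method": "step_arm", "body": {"translation": [[0,0,0],[0,0,0],[0,0,0],[0,0,0],[0,0,0],[0,0,0],[0,0,0],[0,0,-0.04],[0,0,-0.1],[0,0,-0.17],[0,0,-0.24],[0,0,-0.24],[0,0,-0.24]], "roll": [0,0,0,0,0,0,0,0,0,0,0,0,0], "grip": [1,1,1,1,1,1,1,1,1,1,1,1,1]}}

```text
clock: 9.5
tcp_pos: [0.4499, -0.0278, 0.1438]
tcp_rot: [[0.192, 0.981, 0.005], [0.981, -0.192, -0.001], [-0.0, 0.005, -1.0]]
contact_force: [-1.0, -0.1, -0.3]
gripper_width: 0.996
gripper_force: 0.0
```

```bash
python3 -c "
from h import *
to(.630,.066,7.5,.026)"
```

```text
shift [0.2533 0.3163 0.2371] roll -0.1619 tcp [ 0.4499 -0.0278  0.1438] w 0.9962558236997514 F 0.0
```

Emit:
{"method": "step_arm", "body": {"translation": [[0.05,0.06,0],[0.1,0.12,0],[0.15,0.19,0],[0.2,0.25,0],[0.24,0.3,0],[0.253,0.317,0],[0.253,0.317,0],[0.253,0.317,0],[0.253,0.317,0.05],[0.253,0.317,0.11],[0.253,0.317,0.16],[0.253,0.317,0.2],[0.253,0.317,0.22],[0.253,0.317,0.234],[0.253,0.317,0.234],[0.253,0.317,0.234]], "roll": [-0.03,-0.06,-0.09,-0.12,-0.15,-0.162,-0.162,-0.162,-0.162,-0.162,-0.162,-0.162,-0.162,-0.162,-0.162,-0.162], "grip": [1,1,1,1,1,1,1,1,1,1,1,1,1,1,1,1]}}

```text
clock: 10.83
tcp_pos: [0.6278, 0.066, 0.0253]
tcp_rot: [[-0.13, 0.992, 0.0], [0.992, 0.13, -0.0], [-0.0, 0.0, -1.0]]
contact_force: [0.5, -0.1, -0.0]
gripper_width: 1.002
gripper_force: 0.0
```

Emit:
{"method": "step_arm", "body": {"translation": [[0,0,0],[0,0,0],[0,0,0],[0,0,0],[0,0,0],[0,0,0],[0,0,0],[0,0,0],[0,0,0],[0,0,0],[0,0,-0.02],[0,0,-0.05],[0,0,-0.09],[0,0,-0.14],[0,0,-0.19],[0,0,-0.23],[0,0,-0.23],[0,0,-0.23],[0,0,-0.23]], "roll": [0,0,0,0,0,0,0,0,0,0,0,0,0,0,0,0,0,0,0], "grip": [0,0,0,0,0,0,0,0,0,0,0,0,0,0,0,0,0,0,0]}}

```text
clock: 12.42
tcp_pos: [0.6264, 0.0663, 0.1384]
tcp_rot: [[-0.131, 0.991, -0.003], [0.991, 0.131, -0.0], [0.0, -0.003, -1.0]]
contact_force: [-0.2, 0.4, -1.7]
gripper_width: 0.416
gripper_force: 63.3
```

```bash
python3 -c "
from h import *
to(*BAY['c'],-11.06,.023)
c=eyes.camera('scene'); cv2.imwrite('pics/p3.png',c['img'])"
```

```text
shift [-0.0022 -0.3295  0.2317] roll 0.1621 tcp [0.6264 0.0663 0.1384] w 0.4164513284971514 F 63.26778531074524
```

View pics/p3.png

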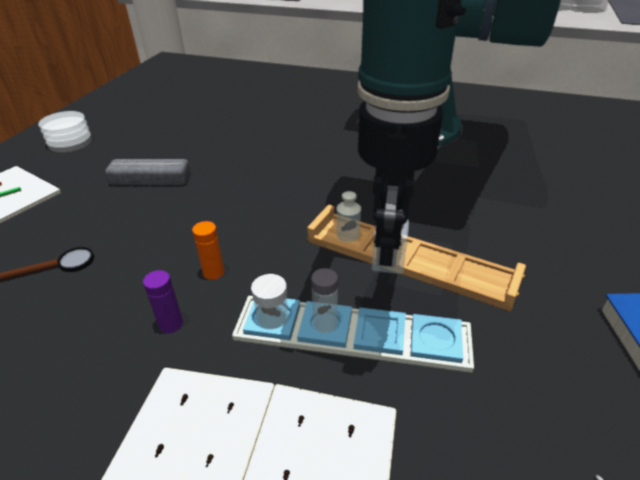

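The stopper jar stands upright in the right-end bay (348,220), and the square bottle is gripped and lifted (390,255).

Emit:
{"method": "step_arm", "body": {"translation": [[0,-0.04,0],[0,-0.09,0],[0,-0.15,0],[0,-0.21,0],[0,-0.27,0],[0,-0.31,0],[-0.002,-0.329,0],[-0.002,-0.329,0],[-0.002,-0.329,0.04],[-0.002,-0.329,0.09],[-0.002,-0.329,0.14],[-0.002,-0.329,0.18],[-0.002,-0.329,0.2],[-0.002,-0.329,0.214],[-0.002,-0.329,0.224],[-0.002,-0.329,0.228],[-0.002,-0.329,0.228],[-0.002,-0.329,0.228],[-0.002,-0.329,0.228]], "roll": [0.02,0.05,0.08,0.11,0.13,0.15,0.162,0.162,0.162,0.162,0.162,0.162,0.162,0.162,0.162,0.162,0.162,0.162,0.162], "grip": [0,0,0,0,0,0,0,0,0,0,0,0,0,0,0,0,0,0,0]}}

```text
clock: 14.05
tcp_pos: [0.4657, 0.0438, 0.0264]
tcp_rot: [[0.192, 0.981, 0.001], [0.981, -0.192, -0.0], [0.0, 0.001, -1.0]]
contact_force: [-0.1, -0.4, -1.2]
gripper_width: 0.412
gripper_force: 63.2
```

```bash
python3 -c "
from h import *
to(*BAY['c'],-11.06,.0213)"
```

```text
shift [-0.0013 -0.0056  0.0102] roll 0.0001 tcp [0.4657 0.0438 0.0264] w 0.412458109710708 F 63.201438188552856
```

Emit:
{"method": "step_arm", "body": {"translation": [[-0.001,-0.005,0.003],[-0.001,-0.005,0.006],[-0.001,-0.005,0.0085],[-0.001,-0.005,0.01],[-0.001,-0.005,0.01]], "roll": [0,0,0,0,0], "grip": [0,0,0,0,0]}}

```text
clock: 14.47
tcp_pos: [0.4623, 0.0438, 0.0221]
tcp_rot: [[0.192, 0.981, 0.0], [0.981, -0.192, -0.0], [-0.0, 0.0, -1.0]]
contact_force: [-4.3, -0.3, 20.5]
gripper_width: 0.411
gripper_force: 65.7
```

Emit:
{"method": "step_arm", "body": {"translation": [[0,0,-0.002],[0,0,-0.002],[0,0,-0.002],[0,0,-0.002],[0,0,-0.002],[0,0,-0.002],[0,0,-0.002],[0,0,-0.04],[0,0,-0.1],[0,0,-0.17],[0,0,-0.24],[0,0,-0.25],[0,0,-0.25]], "roll": [0,0,0,0,0,0,0,0,0,0,0,0,0], "grip": [1,1,1,1,1,1,1,1,1,1,1,1,1]}}

```text
clock: 15.55
tcp_pos: [0.4646, 0.0438, 0.1481]
tcp_rot: [[0.192, 0.981, 0.006], [0.981, -0.192, -0.0], [0.001, 0.006, -1.0]]
contact_force: [1.2, -0.5, 0.2]
gripper_width: 0.999
gripper_force: 0.0
```

```bash
python3 -c "
from h import *
to(.641,-.004,7.5,.040)"
```

```text
shift [-0.0263  0.3633  0.2184] roll -0.1619 tcp [0.4646 0.0438 0.1481] w 0.9992348709570947 F 0.0
```

Emit:
{"method": "step_arm", "body": {"translation": [[-0.005,0.06,0],[-0.01,0.13,0],[-0.015,0.2,0],[-0.02,0.27,0],[-0.026,0.33,0],[-0.026,0.366,0],[-0.026,0.366,0],[-0.026,0.366,0],[-0.026,0.366,0],[-0.026,0.366,0.05],[-0.026,0.366,0.1],[-0.026,0.366,0.15],[-0.026,0.366,0.19],[-0.026,0.366,0.21],[-0.026,0.366,0.215],[-0.026,0.366,0.215],[-0.026,0.366,0.215]], "roll": [-0.03,-0.06,-0.09,-0.12,-0.15,-0.162,-0.162,-0.162,-0.162,-0.162,-0.162,-0.162,-0.162,-0.162,-0.162,-0.162,-0.162], "grip": [1,1,1,1,1,1,1,1,1,1,1,1,1,1,1,1,1]}}

```text
clock: 16.97
tcp_pos: [0.6399, -0.004, 0.0393]
tcp_rot: [[-0.131, 0.991, 0.001], [0.991, 0.131, -0.0], [-0.0, 0.001, -1.0]]
contact_force: [-0.2, -1.4, 0.1]
gripper_width: 1.0
gripper_force: 0.0
```

Emit:
{"method": "step_arm", "body": {"translation": [[0,0,0],[0,0,0],[0,0,0],[0,0,0],[0,0,0],[0,0,0],[0,0,0],[0,0,0],[0,0,0],[0,0,0],[0,0,-0.02],[0,0,-0.05],[0,0,-0.09],[0,0,-0.14],[0,0,-0.19],[0,0,-0.23],[0,0,-0.23],[0,0,-0.23],[0,0,-0.23]], "roll": [0,0,0,0,0,0,0,0,0,0,0,0,0,0,0,0,0,0,0], "grip": [0,0,0,0,0,0,0,0,0,0,0,0,0,0,0,0,0,0,0]}}

```text
clock: 18.55
tcp_pos: [0.6386, -0.004, 0.1526]
tcp_rot: [[-0.131, 0.991, -0.002], [0.991, 0.131, 0.0], [0.0, -0.002, -1.0]]
contact_force: [-0.8, 0.8, -1.4]
gripper_width: 0.359
gripper_force: 60.5
```

```bash
python3 -c "
from h import *
to(*BAY['b'],-11.06,.04)
c=eyes.camera('scene'); cv2.imwrite('pics/p4.png',c['img'])"
```

```text
shift [ 0.2767 -0.2897  0.2257] roll 0.162 tcp [ 0.6386 -0.004   0.1526] w 0.35915534641108837 F 60.52410364151001
```

View pics/p4.png

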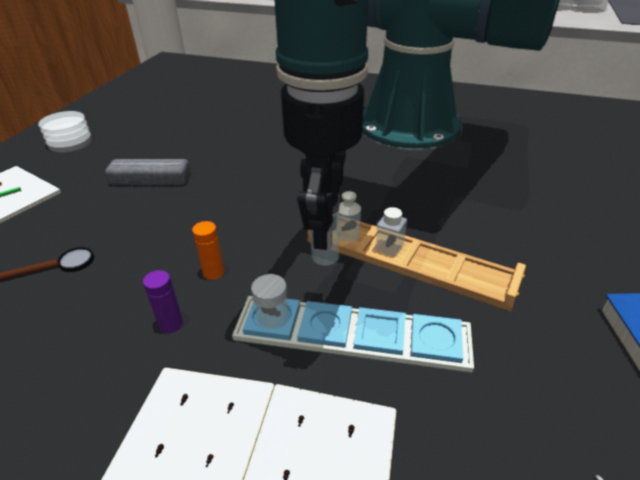

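The square bottle stands in the second bay (391,230); the vial is held (325,240). Now it goes to the second bay from the left.

Emit:
{"method": "step_arm", "body": {"translation": [[0.03,-0.04,0],[0.08,-0.09,0],[0.13,-0.14,0],[0.18,-0.19,0],[0.23,-0.24,0],[0.26,-0.27,0],[0.276,-0.291,0],[0.276,-0.291,0],[0.276,-0.291,0],[0.276,-0.291,0.04],[0.276,-0.291,0.09],[0.276,-0.291,0.14],[0.276,-0.291,0.18],[0.276,-0.291,0.2],[0.276,-0.291,0.214],[0.276,-0.291,0.222],[0.276,-0.291,0.226],[0.276,-0.291,0.226],[0.276,-0.291,0.226],[0.276,-0.291,0.226]], "roll": [0.02,0.05,0.08,0.11,0.13,0.15,0.162,0.162,0.162,0.162,0.162,0.162,0.162,0.162,0.162,0.162,0.162,0.162,0.162,0.162], "grip": [0,0,0,0,0,0,0,0,0,0,0,0,0,0,0,0,0,0,0,0]}}

```text
clock: 20.27
tcp_pos: [0.478, 0.1138, 0.0411]
tcp_rot: [[0.192, 0.981, 0.002], [0.981, -0.192, 0.0], [0.0, 0.002, -1.0]]
contact_force: [-0.7, 0.6, -1.8]
gripper_width: 0.367
gripper_force: 60.5
```

```bash
python3 -c "
from h import *
to(*BAY['b'],-11.06,.0358)"
```

```text
shift [ 0.0004 -0.0028  0.0106] roll 0.0001 tcp [0.478  0.1138 0.0411] w 0.3669990491039894 F 60.51715850830078
```

Emit:
{"method": "step_arm", "body": {"translation": [[0,-0.002,0.003],[0,-0.002,0.006],[0,-0.002,0.008],[0,-0.002,0.0095],[0,-0.002,0.0095]], "roll": [0,0,0,0,0], "grip": [0,0,0,0,0]}}

```text
clock: 20.68
tcp_pos: [0.4762, 0.114, 0.0354]
tcp_rot: [[0.192, 0.981, -0.0], [0.981, -0.192, -0.0], [-0.0, -0.0, -1.0]]
contact_force: [0.5, 0.2, -0.3]
gripper_width: 0.356
gripper_force: 60.5
```

Emit:
{"method": "step_arm", "body": {"translation": [[0,0,0.001],[0,0,0.002],[0,0,0.002],[0,0,0.002]], "roll": [0,0,0,0], "grip": [0,0,0,0]}}

```text
clock: 21.02
tcp_pos: [0.4764, 0.114, 0.0351]
tcp_rot: [[0.192, 0.981, 0.0], [0.981, -0.192, -0.0], [-0.0, 0.0, -1.0]]
contact_force: [-2.0, -0.8, 7.2]
gripper_width: 0.36
gripper_force: 61.6
```

Contact; release.

Emit:
{"method": "step_arm", "body": {"translation": [[0,0,0],[0,0,0],[0,0,0],[0,0,0],[0,0,0],[0,0,0],[0,0,0],[0,0,-0.04],[0,0,-0.1],[0,0,-0.17],[0,0,-0.24],[0,0,-0.25],[0,0,-0.25]], "roll": [0,0,0,0,0,0,0,0,0,0,0,0,0], "grip": [1,1,1,1,1,1,1,1,1,1,1,1,1]}}

```text
clock: 22.1
tcp_pos: [0.4785, 0.1142, 0.1621]
tcp_rot: [[0.192, 0.981, 0.006], [0.981, -0.192, 0.0], [0.002, 0.006, -1.0]]
contact_force: [-0.5, 1.1, -1.1]
gripper_width: 0.998
gripper_force: 0.0
```

```bash
python3 -c "
from h import *
to(.6505,-.0748,7.5,.044)"
```

```text
shift [-0.3054  0.4087  0.2382] roll -0.1619 tcp [0.4785 0.1142 0.1621] w 0.9984682617176569 F 0.0
```

Emit:
{"method": "step_arm", "body": {"translation": [[-0.04,0.05,0],[-0.08,0.1,0],[-0.13,0.17,0],[-0.18,0.24,0],[-0.23,0.31,0],[-0.28,0.37,0],[-0.305,0.411,0],[-0.305,0.411,0],[-0.305,0.411,0],[-0.305,0.411,0.05],[-0.305,0.411,0.1],[-0.305,0.411,0.15],[-0.305,0.411,0.19],[-0.305,0.411,0.22],[-0.305,0.411,0.234],[-0.305,0.411,0.234],[-0.305,0.411,0.234]], "roll": [-0.03,-0.06,-0.09,-0.12,-0.15,-0.162,-0.162,-0.162,-0.162,-0.162,-0.162,-0.162,-0.162,-0.162,-0.162,-0.162,-0.162], "grip": [1,1,1,1,1,1,1,1,1,1,1,1,1,1,1,1,1]}}

```text
clock: 23.52
tcp_pos: [0.6478, -0.0742, 0.0422]
tcp_rot: [[-0.131, 0.991, -0.002], [0.991, 0.131, 0.0], [0.001, -0.002, -1.0]]
contact_force: [0.3, -0.5, -0.6]
gripper_width: 0.999
gripper_force: 0.0
```

Emit:
{"method": "step_arm", "body": {"translation": [[0,0,0],[0,0,0],[0,0,0],[0,0,0],[0,0,0],[0,0,0],[0,0,0],[0,0,0],[0,0,0],[0,0,0],[0,0,-0.02],[0,0,-0.05],[0,0,-0.09],[0,0,-0.14],[0,0,-0.19],[0,0,-0.23],[0,0,-0.23],[0,0,-0.23],[0,0,-0.23]], "roll": [0,0,0,0,0,0,0,0,0,0,0,0,0,0,0,0,0,0,0], "grip": [0,0,0,0,0,0,0,0,0,0,0,0,0,0,0,0,0,0,0]}}

```text
clock: 25.1
tcp_pos: [0.6479, -0.075, 0.157]
tcp_rot: [[-0.131, 0.991, -0.001], [0.991, 0.131, 0.0], [0.0, -0.001, -1.0]]
contact_force: [0.1, 0.4, -2.3]
gripper_width: 0.493
gripper_force: 61.3
```

```bash
python3 -c "
from h import *
to(*BAY['a'],-11.06,.04)
c=eyes.camera('scene'); cv2.imwrite('pics/p5.png',c['img'])"
```

```text
shift [ 0.5565 -0.2439  0.2344] roll 0.162 tcp [ 0.6479 -0.075   0.157 ] w 0.4934684477568985 F 61.321449279785156
```

View pics/p5.png

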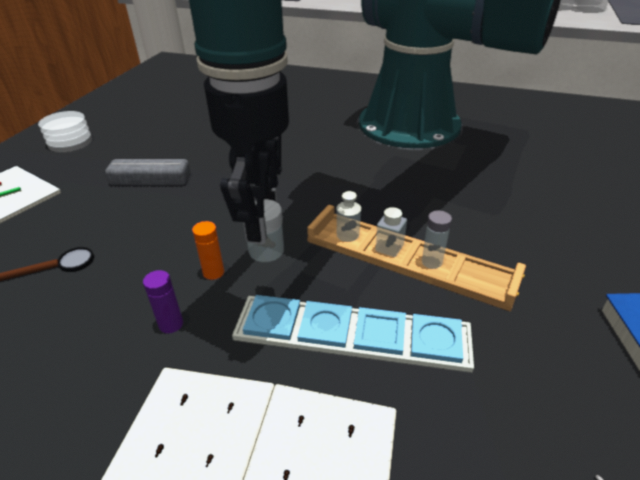

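Three jars stand in the rack at (348,220), (391,230) and (437,240); the squat jar is held at (265,230).

Emit:
{"method": "step_arm", "body": {"translation": [[0.05,-0.02,0],[0.11,-0.05,0],[0.18,-0.08,0],[0.25,-0.11,0],[0.32,-0.14,0],[0.39,-0.17,0],[0.46,-0.2,0],[0.52,-0.23,0],[0.556,-0.244,0],[0.556,-0.244,0],[0.556,-0.244,0],[0.556,-0.244,0.05],[0.556,-0.244,0.1],[0.556,-0.244,0.15],[0.556,-0.244,0.19],[0.556,-0.244,0.21],[0.556,-0.244,0.22],[0.556,-0.244,0.227],[0.556,-0.244,0.227],[0.556,-0.244,0.227]], "roll": [0.02,0.04,0.06,0.08,0.1,0.12,0.14,0.155,0.162,0.162,0.162,0.162,0.162,0.162,0.162,0.162,0.162,0.162,0.162,0.162], "grip": [0,0,0,0,0,0,0,0,0,0,0,0,0,0,0,0,0,0,0,0]}}

```text
clock: 26.82
tcp_pos: [0.4924, 0.1845, 0.0447]
tcp_rot: [[0.192, 0.981, 0.001], [0.981, -0.192, 0.0], [0.0, 0.001, -1.0]]
contact_force: [-0.6, 0.7, -0.3]
gripper_width: 0.494
gripper_force: 61.4
```

```bash
python3 -c "
from h import *
to(*BAY['a'],-11.06,.0385)"
```

```text
shift [ 0.0003 -0.0039  0.0125] roll -0.0001 tcp [0.4924 0.1845 0.0447] w 0.49422366076525676 F 61.41018033027649
```

Emit:
{"method": "step_arm", "body": {"translation": [[0,-0.003,0.003],[0,-0.003,0.006],[0,-0.003,0.009],[0,-0.003,0.011],[0,-0.003,0.012],[0,-0.003,0.012]], "roll": [0,0,0,0,0,0], "grip": [0,0,0,0,0,0]}}

```text
clock: 27.32
tcp_pos: [0.4906, 0.1851, 0.0399]
tcp_rot: [[0.192, 0.981, 0.002], [0.981, -0.192, 0.0], [0.001, 0.001, -1.0]]
contact_force: [-3.2, 0.1, 17.1]
gripper_width: 0.5
gripper_force: 63.3
```

Emit:
{"method": "step_arm", "body": {"translation": [[0,0,-0.001],[0,0,-0.001],[0,0,-0.001],[0,0,-0.001],[0,0,-0.001],[0,0,-0.001],[0,0,-0.001],[0,0,-0.04],[0,0,-0.1],[0,0,-0.17],[0,0,-0.24],[0,0,-0.3],[0.08,0,-0.36],[0.16,0,-0.36],[0.24,0,-0.36],[0.3,0,-0.36],[0.3,0,-0.36],[0.3,0,-0.36]], "roll": [0,0,0,0,0,0,0,0,0,0,0,0,0,0,0,0,0,0], "grip": [1,1,1,1,1,1,1,1,1,1,1,1,1,1,1,1,1,1]}}

```text
clock: 28.82
tcp_pos: [0.5186, 0.3336, 0.2175]
tcp_rot: [[0.189, 0.982, -0.0], [0.982, -0.189, -0.0], [-0.0, -0.0, -1.0]]
contact_force: [0.1, -0.8, -0.2]
gripper_width: 1.0
gripper_force: 0.0
```

Run:
```python
from h import *
a=eyes.camera('scene')['img'][150:330,270:560]; c=eyes.camera('top'); b=c['img'][200:380,130:420]
cv2.imwrite('pics/end.png',np.vstack([cv2.resize(k,(480,298),interpolation=cv2.INTER_CUBIC) for k in(a,b)]))
th=np.radians(-11.06);R=np.array([[np.cos(th),-np.sin(th)],[np.sin(th),np.cos(th)]])
for n,z in(('stopper',.05),('square',.05),('vial',.05),('squat',.04)):
    for d in spotter.recognise('top',n+'_center')[:3]:
        x,y,w,h=d['box']; p=ray(c,x+w/2,y+h/2,z)[:2]; print(n,round(d['conf'],2),(R.T@(p-[.4698,.079])).round(3))
```

```text
stopper 0.81 [-0.002 -0.109]
square 0.94 [-0.    -0.034]
vial 0.87 [ 0.166 -0.25 ]
vial 0.79 [-0.002  0.033]
vial 0.69 [ 0.274 -0.236]
squat 0.97 [0.001 0.113]
squat 0.71 [-0.002  0.035]
```

View pics/end.png

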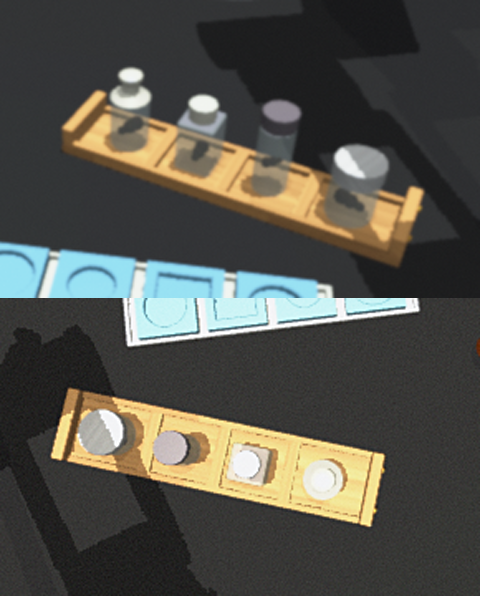

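All four jars stand upright in the middle of their bays. In the top view, left to right, they are squat (102,432), vial (171,447), square (248,464) and stopper (324,480), which is the reverse of the tray order.

```bash
python3 -c "
from bench import ticket
print(ticket.hand_in())"
```

```text
the job is handed in; nothing more can be done
None
```

All four jars stand upright in the rack in reverse order, each within about 5 mm of its bay's centre in the last picture; I handed the job in about 29 s into the run and got no verdict back.

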